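Checking a PCR cycler's drawer catch with a spring scale

ROBOT

A 6-joint arm with a two-finger parallel gripper is mounted at the origin on the work surface. World frame = base frame: x ahead of the robot, y to its left, z up, the work surface at z = 0. Lengths are in mm, angles in rad, forces in N, time in s.
With the tool pointing down it reaches from about 400 to 925 mm from the base axis. Payload 12.5 kg.
Tool frame: the origin (TCP) lies at the very end of the fingers, on their centre line; the grasp point (between the pads) lies 19 mm behind it; z points along the fingers, y is the line along which they close (so a half turn about z gives the same grasp; the last joint's range is limited). The gripper opens to 95 mm and grips with 3 to 60 N. Pads are 20 mm wide; open, the fingers measure 119 mm over their backs; the gripper's body (75 mm by 180 mm) begins 59 mm behind the grasp point.
Start: joints at [1.193, 0.491, 1.559, -0, 1.092, -0.106], TCP at [167.775, 602.082, 174.761] pointing down, gripper open.
Joint ranges: [-3.1, 3.1], [-0.84, 2.19], [0.05, 2.79], [-1.13, 4.28], [0.06, 2.93], [-2.69, 2.69]. Speed limits (rad/s): [2.22, 2.22, 2.79, 3.14, 3.14, 3.14].

INTERFACE

Orientations are given as [roll, pitch, yaw] about the fixed x, y, z axes, in that order (R = Rz(yaw) Ry(pitch) Rx(roll)).
In Python, from cell import state, imaging, env, spot_in, mark_of gives the robot as it stands. The module is installed in compiled form; this text tells all that it offers.
- The arm moves only by the tool step_arm, never from a script. Its argument "increments" is a list of rows, each an object with "slide": the shift along the tool's x, y, z in m, a list of three; "roll": the turn about the tool's z in rad. A call has 1 to 5 rows; each row is the pose to reach, as a shift and turn from the pose commanded when the call began, along the tool's axes at that moment; what a row does not reach only later rows make up. A row lasts 1/8 s, in which the tool goes at most 62.5 mm and 10.7 degrees, less where a joint would pass 70% of its speed; a pose out of reach is approached as far as the arm can. A call with a gripper value outside its range is refused whole. "fingers" is the opening, from 0 (shut) to 1 (fully open), set as the call begins (left out, the last holds). The fingers move at their own pace and stop on an object; the grip force is fixed at half the most. Time passes only in rows, so rows that repeat a pose let the fingers close. It gives the time, the measured TCP pose, the force, the opening and the grip force at its end, in the units of the state.
- state(): the state, without advancing time (a new reading comes with each control period).
- imaging.read_camera(name): name is "scene" or "top"; returns a dict with "color" (384x512x3 uint8, red, green, blue), "z_map" (384x512 float32, mm along the optical axis (not along the pixel's ray), 0 where there is no reading), "intrinsics" (3x3 intrinsics, pixels), "distortion" ([k1, k2, p1, p2, k3] as OpenCV has them; the pictures are not rectified), "camera_from_world" (4x4, takes a point from world to camera coordinates). Camera axes: x right, y up, looking along -z (the intrinsics and any distortion apply to the point x, -y, -z); pixel columns grow to the right and rows downward; lengths in mm; the calibration is good to about 2 mm. A picture is of the moment at which its call begins.
- env.job_done(): hands the job in; it is judged then, once.
Trained networks look in the newest picture that a camera, given by its name, has taken for a name from the list of things; names that differ only in an ending like _2 or _b are one class to them, and where a whole thing is asked for, a point or a joint stands for the part that bears it (a point fixed in the world has none). Each returns a list of dicts, best first, with "confidence" (0 to 1); they miss things now and then, are a little off and sometimes report something else, mostly with a low value. They report only what shows in the picture. A call takes as long as a camera call.
- spot_in(camera, target): "bbox" ([left, top, right, bottom] in pixels, round what is visible of it).
- mark_of(camera, target): "uv" ([column, row] in pixels: a listed point, or the origin of a listed thing).
The state is a dict: "t": time; "joints": joint angles; "qvel": joint speeds; "tau": joint torques, N m; "eef_pos": TCP position; "tcp_rot": TCP orientation; "ft_force": force on the tool from outside, world axes, zero at the start; "moment": the same for the moment, N m; "opening": opening from 0.0 (shut) to 1.0 (fully open); "grip_force": force on a finger pad.
Only numpy, scipy, OpenCV 4.12 (cv2) and the standard library are available. Lean on these libraries where they do the work, as an engineer would, in place of code of your own. Each camera call takes 0.05 s, during which the arm holds its last target. There are 200 camera calls.

TASK

Check the catch of the cycler's block drawer with the spring scale: take the scale out of its bay in the tool block, hook it over the drawer's handle bar and, holding it by the housing, draw it level and straight out to 6 N, where the broad black band on the slide has just come fully out of the housing, and keep it there for two seconds. Then ease it back without letting it snap, unhook it and leave it lying flat and wholly inside the steel tray. The drawer must stay shut and the other things must stay where they are.

Things in the scene. Friction and masses are not known exactly. Their poses are not given: they have to be found in the camera images.
- scale_mid (a point): Centre of the housing of the loose spring scale (0.1 kg): square aluminium tube, black end collars, 130 long, 24 x 24; a flat wire ring behind it (x -65 to -88). x runs to the hook end; z is up when the hook points down, as it starts. It lies in one of the tool block's bays, any of the three, housing inside and only neck and hook outside. To weigh or pull, hold it by the housing.
- scale_mouth (a point): Centre of the housing's front face (x = +65 from scale_mid), fixed to the housing, axes the same. It starts about 5 inside the block's front. The slide comes out here: a white rod 11 thick with a thin black ring every 10 and one broad black band 6 wide; on its end are the neck and the hook. Holding the neck or hook moves the slide only.
- scale_neck (a point): Centre of the slide's black neck block (30 long, 16 x 16), which butts on the housing's mouth when the slide is home: then x = +80, y = z = 0 from scale_mid. It moves out with the slide. Axes as the housing's. The scale can be drawn from its bay by it.
- scale_hook (a point): Where the bar's centre lies when the hook pulls: 48 ahead of scale_neck, 3 above it, axes as the housing's. Hook of 4.4 wire, open downwards: from the neck up to a level shank (underside 8 above this point), then a leg down (inside 5 ahead of this point, end 14 below it). A 10 thick bar's centre fits from 0 to 15 behind this point. The leg ends about level with the housing's underside.
- slide (a joint): How far the scale's slide is drawn out of the housing, m: 0 home, 0.10 the stop. Spring 100 N/m from 0: 0.010 for each newton. At 0.060 (6 N) the rear edge of the broad band is just at the housing's mouth.
- handle_bar (a point): Middle of the drawer's handle: level round steel bar, 10 thick, 100 long, 66 above the bench, its centre 35 before the drawer's face. x points into the cycler (the drawer opens along -x), y along the bar, z up. The cycler, a fixed light grey instrument 280 wide, 320 deep, 240 high with a dark screen over the drawer, stands on the robot's left, facing roughly to its right.
- drawer (a joint): How far the cycler's drawer is out, m: 0 shut. Its catch keeps it shut up to about 10 N.
- tool_block: Fixed grey plastic block, 170 deep (x), 194 wide (y), 40 high, closed on top, on the robot's right, its open front (x = -85, facing -x) roughly to the robot's left. Origin: centre of its underside. Three bays along x, 34 wide, 32 high, at y = -64, 0, 64, floors 4 above the bench. The scale lies in one, hook out to the block's -x; drivers lie in the other two.
- tray_in (a point): Centre of the inner floor (3 above the bench) of the shallow fixed steel tray: inside 294 along x and 104 along y, walls 3 thick with their rim 14 above the bench.
- driver_a_mid (a point): Centre of the handle (120 x 22 x 22) of a screwdriver lying in a bay, its 6 thick blade 75 long along +x sticking out of the bay. Leave alone.
- driver_b_mid (a point): Centre of the handle (120 x 22 x 22) of a socket driver lying in a bay, its shaft and 12 thick socket, 75 long together, along +x sticking out of the bay. Leave alone.
- tube_rack_mid (a point): Centre of a turquoise tube rack, 115 (x) x 80 (y) x 45 high, caps to 51, standing beside the drawer. Leave alone.
- tip_box_mid (a point): Centre of a closed pipette tip box, 119 (x) x 84 (y) x 62 high, standing at the other side of the drawer. Leave alone.
- bottle_mid (a point): Centre of a reagent bottle, 60 thick and 110 high, standing upright. Leave alone.

How it is judged (in metres and radians):
On the way:
1. the scale, hooked over the drawer's handle bar and level and straight in line with the drawer, is held drawn out to 6 N (value of joint slide between 0.055 and 0.065 m and x of scale_hook in the frame of handle_bar between -0.012 and 0.012 m and y of scale_hook in the frame of handle_bar between -0.045 and 0.045 m and z of scale_hook in the frame of handle_bar between -0.012 and 0.012 m and angle between the x axis of scale_mid and the x axis of handle_bar, either way round below 0.3 rad and value of joint drawer below 0.003 m), for 1.5 s.
At the end, for the whole second after the job is handed in: The scale lies flat (within 0.05 rad) on the tray's floor, wholly inside its walls, at rest and let go, its slide home within 5 mm; the drawer is shut within 3 mm; drivers, rack, tip box and bottle are within 20 mm of where they began (x of scale_mid in the frame of tray_in between -0.06 and 0.06 m and y of scale_mid in the frame of tray_in between -0.04 and 0.04 m and x of scale_hook in the frame of tray_in between -0.139 and 0.139 m and y of scale_hook in the frame of tray_in between -0.048 and 0.048 m and z of scale_mid in the frame of tray_in below 0.018 m and angle between scale_mid's own x axis and vertical between 1.52 and 1.62 rad and value of joint slide below 0.005 m and value of joint drawer below 0.003 m and velocity of joint slide between -0.02 and 0.02 m/s and distance of each of driver_a_mid, driver_b_mid, tube_rack_mid, tip_box_mid, bottle_mid from where it was at the start of the episode below 0.02 m); the robot touches nothing.
It fails at once if the drawer is pulled open by more than 4 mm (value of joint drawer above 0.004 m).
It fails at once if the slide snaps back (faster than 0.5 m/s) (velocity of joint slide below -0.5 m/s).
It fails at once if a driver, the rack, the tip box or the bottle is shifted by more than 20 mm (distance of any of driver_a_mid, driver_b_mid, tube_rack_mid, tip_box_mid, bottle_mid from where it was at the start of the episode above 0.02 m).
It fails at once if the bottle is tipped (angle between bottle_mid's own z axis and vertical above 0.3 rad).
It also fails if it takes over 58 s, if anything falls off the work surface, if the arm or the gripper's body presses on something with over 40 N, if the wrist force passes 120 N, or if a joint passes its speed limit or range.

## Working session

There is one attempt and no reset: what is moved stays moved. The work goes in short steps, Python scripts to look and compute and a tool call to move; the robot and the scene stay as the last step left them, time stands still between calls to the robot, and variables do not carry over. Pictures are saved under pics/ and viewed, at most 10 in all, crops included, and the job is handed in when it is done.

Besides the shell and the picture viewer there is one more tool, called after ">>>" as a command line: name --argument value ..., lists and objects as JSON in quotes. step_arm: Moves the arm, as the interface text tells. Its arguments: {"type":"object","properties":{"increments":{"type":"array"},"fingers":{"type":"number"}},"required":["increments"]}

```bash
mkdir -p pics
cat > h.py <<'E'
import numpy as np, cv2
from cell import state, imaging, env, spot_in, mark_of
def cam(n):
    return imaging.read_camera(n)
def ray(c,uv):
    p=cv2.undistortPoints(np.array([[uv]],float),c["intrinsics"],np.array(c["distortion"],float))[0,0]
    T=np.array(c["camera_from_world"]);R=T[:3,:3];t=T[:3,3]
    return -R.T@t, R.T@np.array([p[0],-p[1],-1.0])
def at_z(c,uv,z):
    o,d=ray(c,uv);return o+d*(z-o[2])/d[2]
def at_depth(c,uv):
    o,d=ray(c,uv);u,v=int(round(uv[0])),int(round(uv[1]))
    z=c["z_map"][max(v-1,0):v+2,max(u-1,0):u+2];z=z[z>0]
    return o+d*np.median(z) if len(z) else None
def proj(c,P):
    T=np.array(c["camera_from_world"]);q=(T[:3,:3]@np.array(P,float).reshape(-1,3).T).T+T[:3,3]
    q=q*[1,-1,-1]
    return cv2.projectPoints(q,np.zeros(3),np.zeros(3),c["intrinsics"],np.array(c["distortion"],float))[0][:,0]
def save(c,name,crop=None,scale=1):
    im=c["color"][...,::-1]
    if crop: l,t,r,b=crop; im=im[t:b,l:r]
    cv2.imwrite("pics/"+name,cv2.resize(im,None,fx=scale,fy=scale,interpolation=cv2.INTER_CUBIC))
E
python3 - <<'E'
from h import *
np.set_printoptions(precision=1,suppress=True)
a=cam("scene");b=cam("top")
im=np.hstack([a["color"],b["color"]])[...,::-1]
cv2.imwrite("pics/a.png",cv2.resize(a["color"][...,::-1],(800,600)));cv2.imwrite("pics/b.png",cv2.resize(b["color"][...,::-1],(800,600)))
for n,c in(("scene",a),("top",b)):
    o,d=ray(c,(256,192));print(n,o,d,c["intrinsics"][0])
    for k in["scale_mid","scale_mouth","scale_neck","scale_hook","handle_bar","tool_block","tray_in","driver_a_mid","tube_rack_mid","tip_box_mid","bottle_mid"]:
        for m in mark_of(n,k)[:2]:
            print(k,round(m["confidence"],2),np.array(m["uv"]),at_depth(c,m["uv"]))
print(state())
E
```

```text
scene [1504.8  155.2 1153.4] [-0.6 -0.1 -0.8] [415.1   0.  252. ]
scale_mouth 0.53 [149.4 164.2] [ 452.8 -346.8   38.8]
scale_neck 0.5 [152.5 165.1] [ 442.1 -340.5   23.8]
scale_hook 0.67 [318.5 188.6] [537.3 282.4  69.6]
scale_hook 0.39 [170.4 162.7] [ 400.5 -284.5    0.9]
handle_bar 0.89 [318.3 189.1] [538.7 281.9  68.4]
tool_block 0.78 [132.1 172.8] [ 503.8 -398.    39.8]
tray_in 0.91 [256.8 209.2] [598.6  73.8   4.4]
tube_rack_mid 0.94 [312.5 172.9] [440.8 263.4  45.1]
tip_box_mid 0.73 [302.3 221.6] [680.9 230.7  63. ]
tip_box_mid 0.45 [314.2 173. ] [439.3 269.7  43.7]
bottle_mid 0.64 [151.  199.4] [ 655.1 -277.8   82.3]
top [ 369.8   42.1 1136.4] [ 0.2  0.  -1. ] [371.9   0.  263.1]
scale_mid 0.2 [385.9 249.3] [ 438.6 -331.4   23.8]
scale_mouth 0.5 [388.  243.8] [ 456.4 -344.6    6.6]
scale_neck 0.51 [383.6 249.1] [ 439.2 -324.7   22.9]
scale_neck 0.35 [186.4 252. ] [426.  261.9  44.9]
scale_hook 0.45 [371.5 250.6] [ 436.  -293.9    1.2]
scale_hook 0.29 [369.1 183.7] [ 627.5 -273.3   78.1]
handle_bar 0.56 [179.8 211.7] [540.9 281.   71.1]
tool_block 0.57 [412.5 243.6] [ 454.4 -407.8   40.3]
tool_block 0.2 [370.3 184.8] [ 624.3 -276.9   77.5]
tray_in 0.73 [252.3 200.3] [589.6  72.2   2.7]
tube_rack_mid 0.61 [185.1 252.7] [423.9 265.4  45.8]
tip_box_mid 0.68 [200.7 176.9] [648.2 225.7  61.6]
bottle_mid 0.71 [370.7 184.2] [ 624.7 -276.3   83.7]
{'t': 1.2, 'joints': array([ 1.2,  0.5,  1.6,  0. ,  1.1, -0.1]), 'qvel': array([-0.,  0., -0., -0.,  0.,  0.]), 'tau': array([  0. , -61.2, -25.8,   0.1,   0. ,  -0. ]), 'eef_pos': array([167.8, 602.1, 174.8]), 'tcp_rot': array([ 3.1, -0. ,  2.9]), 'ft_force': array([ 0.2, -0. ,  0.6]), 'moment': array([-0.,  0.,  0.]), 'grip_force': 0.0, 'opening': 1.0016390703786269}
```

View pictures.

View pics/a.png

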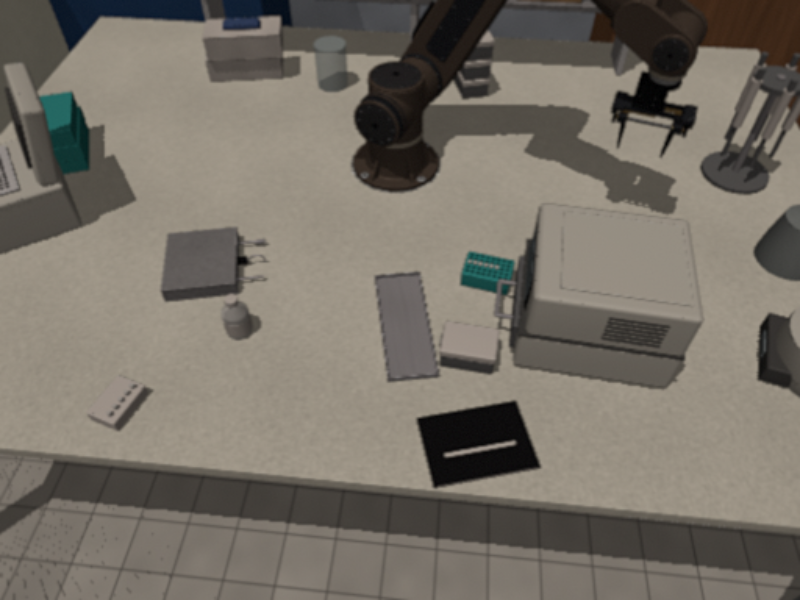

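View pics/b.png

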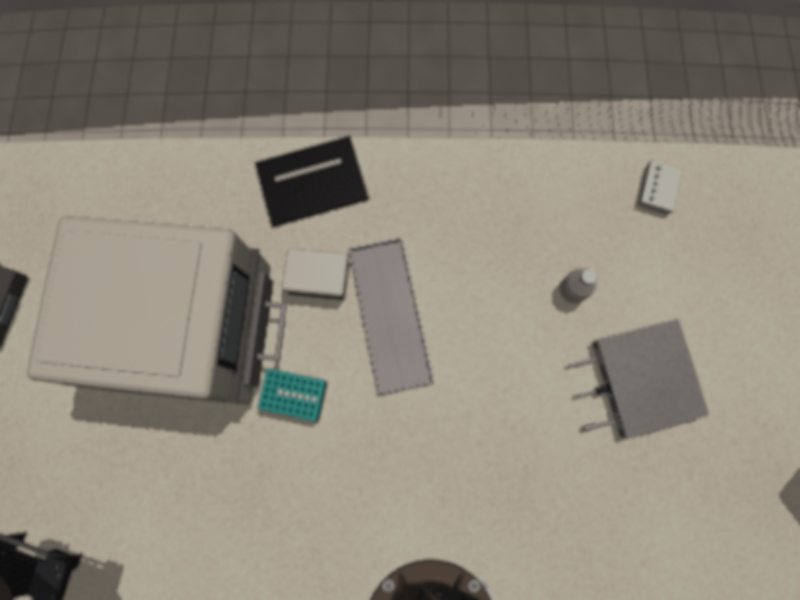

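The scale lies in the middle bay (black neck at about (600,390) in the enlarged top view). The handle bar runs from (283,305) to (278,360) and the tray is centred near (391,316).

Run:
```python
from h import *
np.set_printoptions(precision=2,suppress=True)
c=cam("top");s=1.5625
print(c["z_map"].shape)
H,W=384,512
uu,vv=np.meshgrid(np.arange(W),np.arange(H))
p=cv2.undistortPoints(np.stack([uu,vv],-1).reshape(-1,1,2).astype(float),c["intrinsics"],np.array(c["distortion"],float))[:,0]
T=np.array(c["camera_from_world"]);R=T[:3,:3];t=T[:3,3]
P=(np.c_[p[:,0],-p[:,1],-np.ones(len(p))]*c["z_map"].reshape(-1,1)-t)@R
P[c["z_map"].reshape(-1)==0]=np.nan
def sel(l,t,r,b,z0,z1):
    m=(uu>=l)&(uu<=r)&(vv>=t)&(vv<=b);q=P[m.ravel()];return q[(q[:,2]>z0)&(q[:,2]<z1)]
def rect(q):
    r=cv2.minAreaRect(q[:,:2].astype(np.float32)); return r, cv2.boxPoints(r)
b=sel(370,200,460,285,34,46);print("block",len(b),rect(b),np.median(b[:,2]))
tr=sel(220,150,280,256,1.5,9);print("tray",rect(tr))
w=sel(220,150,280,256,9,18);print("trayrim",len(w),rect(w))
h=sel(172,192,183,233,55,80);print("bar",len(h));print(h[:40])
cy=sel(15,135,160,260,225,260);print("cyc",len(cy),rect(cy))
sc=sel(360,225,392,280,12,34);print("hooks",len(sc));print(sc)
```

```text
(384, 512)
block 3530 (((456.67755126953125, -403.34747314453125), (193.88682556152344, 217.45245361328125), 14.550834655761719), array([[ 335.53, -322.46],
       [ 390.16, -532.94],
       [ 577.83, -484.23],
       [ 523.2 , -273.75]], dtype=float32)) 39.84510744044823
tray (((585.825439453125, 80.0062255859375), (335.6055908203125, 191.04415893554688), 0.6025407910346985), array([[417.03, 173.76],
       [419.04, -17.28],
       [754.62, -13.75],
       [752.61, 177.29]], dtype=float32))
trayrim 273 (((583.3162841796875, 93.91109466552734), (300.6255798339844, 139.13682556152344), 12.51700496673584), array([[421.5 , 129.25],
       [451.65,  -6.58],
       [745.13,  58.57],
       [714.98, 194.4 ]], dtype=float32))
bar 167
[[597.1  307.8   67.61]
 [593.88 307.39  68.59]
 [593.49 303.95  70.53]
 [593.38 300.83  71.15]
 [593.94 298.48  68.6 ]
 [594.09 295.66  67.96]
 [593.65 292.16  70.2 ]
 [593.95 289.51  68.87]
 [593.23 285.74  72.4 ]
 [594.16 283.76  68.05]
 [593.8  280.39  69.86]
 [594.26 277.88  67.81]
 [590.31 306.55  71.31]
 [590.46 303.75  70.66]
 [590.55 300.87  70.33]
 [5
[... 5995 characters left out ...]
 371.29 -311.77   19.1 ]
 [ 371.29 -315.77   16.09]
 [ 371.27 -317.49   20.21]
 [ 371.26 -321.25   17.98]
 [ 371.25 -323.83   19.43]
 [ 371.24 -328.21   15.37]
 [ 368.41 -291.33   15.98]
 [ 368.41 -293.65   18.37]
 [ 368.4  -295.51   22.24]
 [ 368.39 -299.41   19.39]
 [ 368.38 -301.01   24.01]
 [ 368.37 -305.5    19.3 ]
 [ 368.36 -308.8    18.46]
 [ 368.35 -311.77   18.68]
 [ 368.34 -313.24   23.6 ]
 [ 365.45 -292.26   12.44]
 [ 365.46 -293.43   18.69]
 [ 365.47 -295.37   22.29]
 [ 365.46 -297.89   23.95]
 [ 365.43 -302.42   19.04]
 [ 365.44 -304.37   22.54]
 [ 365.4  -309.01   17.4 ]
 [ 365.39 -312.68   15.41]
 [ 362.51 -293.61   17.71]
 [ 362.51 -296.41   18.46]
 [ 362.47 -300.79   14.05]]
```

```bash
cat >> h.py <<'E'
def to(target,yaw=None,frm=None):
    "tool-axis shift (m) and roll from the measured pose to a world target"
    s=state();p=np.array(s["eef_pos"]);y=s["tcp_rot"][2]
    d=np.array(target,float)-p;c,n=np.cos(y),np.sin(y)
    r=0 if yaw is None else -((yaw-y+np.pi)%(2*np.pi)-np.pi)
    print("t",round(s["t"],2),"pos",p.round(1),"rot",np.round(s["tcp_rot"],3),"q",np.round(s["joints"],2),"open",round(s["opening"],3))
    print("slide",(np.array([d[0]*c+d[1]*n,d[0]*n-d[1]*c,-d[2]])/1000).round(4),"roll",round(r,3))
E
python3 - <<'E'
from h import *
np.set_printoptions(precision=1,suppress=True)
c=cam("top")
hsv=cv2.cvtColor(c["color"],cv2.COLOR_RGB2HSV)
m=((hsv[...,1]<38)*255).astype(np.uint8);sub=np.zeros_like(m);sub[145:258,215:285]=m[145:258,215:285]
print("bench",c["color"][300,250],"tray",c["color"][200,250])
n,l,st,ce=cv2.connectedComponentsWithStats(sub);k=l[200,250];print(st[k])
pts=np.argwhere(l==k)[:,::-1]
W=np.array([at_z(c,u,12)[:2] for u in pts]).astype(np.float32);print("tray",cv2.minAreaRect(W),W.mean(0))
out=[]
for v in range(196,232):
    cols=[(u,at_depth(c,(u,v))) for u in range(174,187)]
    zz=[(u,c["z_map"][v,u]) for u in range(174,187)]
    q=[at_z(c,(u,v),66) for u in range(174,187) if at_depth(c,(u,v))[2]>45]
    if q: out.append([min(a[1] for a in q),max(a[1] for a in q),q[0][0]])
print(np.array(out))
E
python3 -c "
from h import *
to([400,130,255],1.824)"
```

```text
bench [170 161 145] tray [139 131 129]
[ 215  149   70  109 6110]
tray ((584.0369873046875, 81.53213500976562), (338.7778625488281, 216.91656494140625), 0.5014206171035767) [573.   79.7]
[[275.  301.8 588.4]
 [277.8 286.7 585.5]
 [277.7 283.6 582.6]
 [277.5 283.5 579.6]
 [277.4 283.3 576.6]
 [277.2 286.1 573.5]
 [277.1 286.  570.6]
 [277.  285.8 567.6]
 [276.8 285.7 564.6]
 [279.6 285.5 561.6]
 [279.5 285.4 558.6]
 [279.3 285.2 555.6]
 [279.2 288.  552.6]
 [279.  287.9 549.7]
 [278.9 287.7 546.7]
 [278.7 287.6 543.7]
 [281.5 287.4 540.8]
 [281.4 287.3 537.8]
 [281.3 287.1 534.9]
 [281.1 289.9 531.9]
 [281.  289.8 528.9]
 [280.8 289.6 526. ]
 [280.7 289.5 523.1]
 [283.5 289.4 520.1]
 [283.3 289.2 517.2]
 [283.2 289.1 514.2]
 [283.1 291.8 511.3]
 [282.9 291.7 508.3]
 [282.8 291.6 505.4]
 [282.6 291.4 502.5]
 [282.5 291.3 499.6]
 [285.3 294.  496.6]
 [285.1 296.8 493.7]
 [285.  296.7 490.8]
 [284.8 296.5 487.9]]
t 1.3 pos [167.8 602.1 174.8] rot [3.142 0.    2.87 ] q [ 1.19  0.49  1.56 -0.    1.09 -0.11] open 0.999
slide [-0.3504 -0.3924 -0.0802] roll 1.046
```

>>> step_arm --increments '[{"slide":[0,0,-0.05]},{"slide":[0,0,-0.08]}]' --fingers 0.45

```text
invalid input at $.increments[0]: expected keys slide, roll
```

>>> step_arm --increments '[{"slide":[0,0,-0.05],"roll":0},{"slide":[-0.06,-0.07,-0.08],"roll":0.18},{"slide":[-0.11,-0.12,-0.08],"roll":0.36},{"slide":[-0.15,-0.165,-0.08],"roll":0.54},{"slide":[-0.19,-0.21,-0.08],"roll":0.72}]' --fingers 0.45

```text
t: 1.92
eef_pos: [278.7, 380.0, 254.5]
tcp_rot: [3.141, -0.0, 2.144]
ft_force: [-0.4, 0.1, 0.7]
opening: 0.534
grip_force: 0.0
```

Run:
```python
from h import *
to([410,110,255],1.824)
c=cam("top")
k=[at_z(c,np.array(u)/1.5625,12)[:2].round(1) for u in[(350,247),(402,239),(433,384),(379,395)]];print(k,np.mean(k,0))
```

```text
t 1.93 pos [278.7 380.  254.5] rot [ 3.141 -0.     2.144] q [ 0.8   0.19  1.8  -0.    1.15  0.22] open 0.534
slide [-0.298  -0.0362 -0.0005] roll 0.32
[array([722.8, 163. ]), array([740.4,  58.2]), array([448.9,  -4.5]), array([427.1,  99.3])] [584.8  79. ]
```

>>> step_arm --increments '[{"slide":[-0.06,-0.007,0],"roll":0.16},{"slide":[-0.12,-0.014,0],"roll":0.32},{"slide":[-0.18,-0.022,0],"roll":0.32},{"slide":[-0.24,-0.029,0],"roll":0.32},{"slide":[-0.298,-0.036,0],"roll":0.32}]'

```text
t: 2.6
eef_pos: [411.7, 110.7, 254.5]
tcp_rot: [3.141, 0.0, 1.83]
ft_force: [0.5, 0.1, 0.3]
opening: 0.451
grip_force: 0.0
```

```bash
python3 -c "
from h import *
to([440.5,-330,100],1.824)"
```

```text
t 2.6 pos [411.7 110.7 254.5] rot [3.141 0.    1.83 ] q [ 0.11  0.11  1.89  0.    1.13 -0.15] open 0.451
slide [-0.4334 -0.085   0.1545] roll 0.006
```

>>> step_arm --increments '[{"slide":[-0.06,-0.012,0],"roll":0},{"slide":[-0.12,-0.024,0],"roll":0},{"slide":[-0.18,-0.036,0],"roll":0},{"slide":[-0.24,-0.048,0],"roll":0},{"slide":[-0.295,-0.058,0],"roll":0}]'

```text
t: 3.22
eef_pos: [430.3, -189.7, 254.3]
tcp_rot: [3.141, 0.0, 1.829]
ft_force: [0.5, -0.1, 0.0]
opening: 0.449
grip_force: 0.0
```

>>> step_arm --increments '[{"slide":[-0.05,-0.01,0.03],"roll":0},{"slide":[-0.09,-0.018,0.07],"roll":0},{"slide":[-0.13,-0.025,0.11],"roll":0},{"slide":[-0.137,-0.026,0.145],"roll":0},{"slide":[-0.137,-0.026,0.145],"roll":0}]'

```text
t: 3.85
eef_pos: [439.5, -326.2, 107.1]
tcp_rot: [-3.139, -0.004, 1.829]
ft_force: [0.4, 0.4, -0.4]
opening: 0.45
grip_force: 0.0
```

Run:
```python
from h import *
to([440.5,-330,100],1.824)
c=cam("top");a=cam("scene")
A=cv2.resize(c["color"][215:280,345:425],None,fx=5,fy=5,interpolation=cv2.INTER_CUBIC)
B=cv2.resize(a["color"][130:195,120:200],None,fx=5,fy=5,interpolation=cv2.INTER_CUBIC)
cv2.imwrite("pics/c.png",np.hstack([A,B])[...,::-1])
s=np.array(state()["eef_pos"])
for k,z in (("scale_neck",24),("scale_hook",30),("scale_mouth",28)):
  for n,cc in(("top",c),("scene",a)):
    for m in mark_of(n,k)[:2]: print(n,k,round(m["confidence"],2),np.round(m["uv"],1),at_z(cc,m["uv"],z-8).round(1))
print("tcp px",proj(c,s),proj(a,s), "tcp ground neck est",proj(c,[441,-333,16]),proj(a,[441,-333,16]))
```

```text
t 3.85 pos [ 439.5 -326.2  107.1] rot [-3.139 -0.004  1.829] q [-0.76  0.46  1.82  0.    0.86 -1.02] open 0.45
slide [-0.0039  0.      0.0071] roll 0.005
top scale_neck 0.42 [387.  250.7] [ 434.8 -337.2   16. ]
scene scale_neck 0.49 [151.9 165.8] [ 438.7 -345.2   16. ]
top scale_hook 0.38 [370.7 252.4] [ 429.4 -285.1   22. ]
scene scale_hook 0.44 [170.8 162.4] [ 419.  -275.3   22. ]
top scale_mouth 0.45 [388.6 247.2] [ 445.1 -341.3   20. ]
scene scale_mouth 0.51 [150.6 167.7] [ 452.8 -345.8   20. ]
tcp px [[394.2160986  246.56319878]] [[152.03634642 148.55117048]] tcp ground neck est [[385.54050316 248.65024214]] [[154.87614049 166.4717219 ]]
```

View pics/c.png

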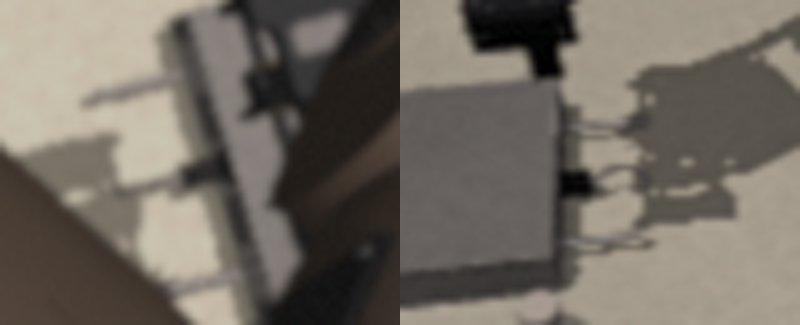

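>>> step_arm --increments '[{"slide":[0,0,0.03],"roll":0.005},{"slide":[0,0,0.06],"roll":0.005},{"slide":[0,0,0.08],"roll":0.005},{"slide":[0,0,0.08],"roll":0.005}]'

```text
t: 4.75
eef_pos: [440.2, -326.1, 28.5]
tcp_rot: [-3.141, -0.002, 1.825]
ft_force: [-0.2, -0.2, 0.2]
opening: 0.451
grip_force: 0.0
```

Run:
```python
from h import *
to([439.7,-328.2,4],1.824)
c=cam("top");a=cam("scene")
A=cv2.resize(c["color"][215:280,345:425],None,fx=5,fy=5,interpolation=cv2.INTER_CUBIC)
B=cv2.resize(a["color"][130:195,120:200],None,fx=5,fy=5,interpolation=cv2.INTER_CUBIC)
cv2.imwrite("pics/d.png",np.hstack([A,B])[...,::-1])
print(state()["ft_force"])
```

```text
t 4.75 pos [ 440.2 -326.1   28.5] rot [-3.141e+00 -2.000e-03  1.825e+00] q [-0.76  0.58  1.89  0.    0.68 -1.01] open 0.451
slide [-0.0019 -0.001   0.0245] roll 0.001
[-0.14522312 -0.25840424  0.56085808]
```

View pics/d.png

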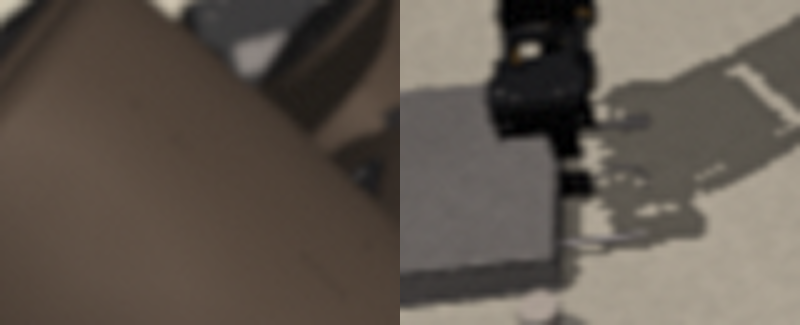

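Run:
```python
from h import *
a=cam("scene")
for P in ([460.5,-321,28.5],[460.5,-321,60],[419.5,-331,28.5],[440,-326,28.5],[441,-333,16],[437,-318,16]):
    print(P,((proj(a,P)[0]-[120,130])*5+[400,0]).round())
```

```text
[460.5, -321, 28.5] [580. 190.]
[460.5, -321, 60] [573. 161.]
[419.5, -331, 28.5] [581. 151.]
[440, -326, 28.5] [581. 171.]
[441, -333, 16] [574. 182.]
[437, -318, 16] [595. 180.]
```

Run:
```python
from h import *
np.set_printoptions(precision=0,suppress=True,linewidth=150)
a=cam("scene")
for v in range(148,170):
    r=[]
    for u in range(148,162,2):
        q=at_depth(a,(u,v)); r.append("%4d,%4d,%3d"%tuple(q))
    print(v,(v-130)*5,r)
```

```text
148 90 [' 523,-302,192', ' 523,-295,192', ' 520,-290,190', ' 518,-283,189', ' 518,-277,189', ' 327,-352,  4', ' 323,-345,  1']
149 95 [' 526,-302,190', ' 525,-295,190', ' 524,-289,189', ' 522,-283,188', ' 520,-276,187', ' 331,-351,  2', ' 329,-343,  1']
150 100 [' 528,-301,188', ' 528,-295,188', ' 525,-289,185', ' 522,-283,184', ' 519,-278,181', ' 338,-349,  4', ' 334,-342,  0']
151 105 [' 527,-303,182', ' 527,-296,182', ' 523,-291,179', ' 520,-285,177', ' 519,-279,176', ' 505,-278,163', ' 339,-341,  0']
152 110 [' 524,-305,174', ' 523,-299,174', ' 523,-292,174', ' 521,-286,173', ' 520,-279,173', ' 507,-277,161', ' 345,-339,  0']
153 115 [' 522,-307,167', ' 521,-301,166', ' 516,-296,163', ' 516,-289,163', ' 515,-282,163', ' 510,-277,158', ' 352,-337,  2']
154 120 [' 521,-309,161', ' 516,-304,157', ' 517,-296,159', ' 514,-290,157', ' 512,-284,155', ' 510,-278,154', ' 372,-330, 16']
155 125 [' 521,-309,157', ' 518,-304,154', ' 518,-297,155', ' 515,-291,153', ' 514,-284,152', ' 379,-336, 17', ' 375,-329, 14']
156 130 [' 519,-311,150', ' 518,-305,150', ' 519,-297,151', ' 515,-292,148', '
[... 1013 characters left out ...]
337, 20', ' 434,-329, 22', ' 433,-321, 22', ' 413,-322,  2']
165 175 [' 457,-350, 39', ' 456,-343, 38', ' 441,-342, 23', ' 440,-335, 23', ' 440,-327, 24', ' 438,-320, 22', ' 417,-321,  1']
166 180 [' 461,-349, 37', ' 460,-342, 37', ' 447,-341, 24', ' 445,-333, 23', ' 444,-326, 22', ' 441,-319, 20', ' 422,-320,  0']
167 185 [' 467,-348, 38', ' 466,-341, 37', ' 449,-341, 20', ' 448,-333, 20', ' 445,-326, 18', ' 439,-321, 12', ' 425,-319, -1']
168 190 [' 472,-347, 38', ' 469,-340, 36', ' 452,-340, 18', ' 449,-334, 16', ' 447,-327, 15', ' 438,-323,  6', ' 432,-318,  0']
169 195 [' 479,-344, 40', ' 473,-339, 35', ' 452,-341, 12', ' 449,-335, 10', ' 442,-330,  4', ' 441,-322,  3', ' 437,-316,  0']
```

Run:
```python
from h import *
a=cam("scene")
for s in(-1,1):
  for z in (175,200,218,253):
    print(s,z,(proj(a,[168+s*0.27*47.5,602+s*0.96*47.5,z])[0]*1.5625).round())
c=cam("top")
s=np.array(state()["eef_pos"])
# nearest hand points: lowest world z of dark finger in top
```

```text
-1 175 [616. 158.]
-1 200 [618. 150.]
-1 218 [620. 144.]
-1 253 [624. 131.]
1 175 [655. 167.]
1 200 [659. 159.]
1 218 [661. 152.]
1 253 [666. 140.]
```

>>> step_arm --increments '[{"slide":[-0.001,0,0.012],"roll":0},{"slide":[-0.001,0,0.022],"roll":0},{"slide":[-0.001,0,0.022],"roll":0}]'

```text
t: 5.42
eef_pos: [440.3, -327.1, 6.0]
tcp_rot: [-3.141, -0.002, 1.825]
ft_force: [1.2, 0.0, 0.4]
opening: 0.452
grip_force: 0.0
```

Run:
```python
from h import *
to([439.7,-328.2,4],1.824)
a=cam("scene");print(state()["ft_force"])
for u in (152,154):
  for v in range(156,170): print(u,v,at_depth(a,(u,v)).round(),a["color"][v,u])
```

```text
t 5.42 pos [ 440.3 -327.1    6. ] rot [-3.141e+00 -2.000e-03  1.825e+00] q [-0.76  0.62  1.9   0.    0.63 -1.01] open 0.452
slide [-0.0009 -0.0008  0.002 ] roll 0.001
[0.05887414 0.25073422 0.48384157]
152 156 [ 525. -295.  157.] [ 8 10  9]
152 157 [ 524. -297.  151.] [7 6 8]
152 158 [ 517. -301.  139.] [3 5 4]
152 159 [ 519. -301.  136.] [8 6 6]
152 160 [ 518. -302.  130.] [3 4 4]
152 161 [ 518. -303.  125.] [0 0 0]
152 162 [ 471. -326.   71.] [7 6 6]
152 163 [ 471. -327.   65.] [8 6 8]
152 164 [ 469. -329.   58.] [11 11 12]
152 165 [ 469. -330.   52.] [17 16 15]
152 166 [ 469. -331.   47.] [18 17 16]
152 167 [ 451. -341.   22.] [17 15 15]
152 168 [ 452. -341.   18.] [19 18 18]
152 169 [ 455. -341.   15.] [34 32 31]
154 156 [ 522. -289.  155.] [11 12 11]
154 157 [ 522. -290.  150.] [5 5 6]
154 158 [ 518. -293.  141.] [4 4 6]
154 159 [ 518. -294.  136.] [4 4 4]
154 160 [ 517. -295.  130.] [4 5 4]
154 161 [ 519. -295.  127.] [2 2 3]
154 162 [ 469. -319.   69.] [2 4 3]
154 163 [ 469. -320.   64.] [2 1 3]
154 164 [ 469. -321.   59.] [5 3 5]
154 165 [ 468. -323.   52.] [5 4 4]
154 166 [ 446. -334.   24.] [13 10 11]
154 167 [ 448. -334.   20.] [4 5 4]
154 168 [ 448. -335.   14.] [18 16 14]
154 169 [ 449. -335.   10.] [56 53 49]
```

>>> step_arm --increments '[{"slide":[0,0,0],"roll":0},{"slide":[0,0,0],"roll":0},{"slide":[0,0,0],"roll":0},{"slide":[0,0,0],"roll":0}]' --fingers 0.05

```text
t: 5.98
eef_pos: [440.8, -327.5, 7.2]
tcp_rot: [3.141, 0.0, 1.825]
ft_force: [0.5, -0.2, 0.2]
opening: 0.087
grip_force: 0.0
```

>>> step_arm --increments '[{"slide":[0,0,0],"roll":0},{"slide":[0,0,0],"roll":0},{"slide":[0,0,0],"roll":0},{"slide":[0,0,0.01],"roll":0},{"slide":[0,0,0.02],"roll":0}]' --fingers 0.45

```text
t: 6.6
eef_pos: [440.7, -327.4, -13.7]
tcp_rot: [-3.142, -0.0, 1.825]
ft_force: [-0.1, -0.3, 0.3]
opening: 0.443
grip_force: 0.0
```

>>> step_arm --increments '[{"slide":[0,0,0.006],"roll":0},{"slide":[0,0,0.012],"roll":0},{"slide":[0,0,0.012],"roll":0}]'

```text
t: 6.98
eef_pos: [440.6, -327.3, -25.4]
tcp_rot: [-3.141, -0.001, 1.825]
ft_force: [-0.5, 0.1, -0.1]
opening: 0.453
grip_force: 0.0
```

Run:
```python
from h import *
to([439.7,-328.2,-30],1.824)
a=cam("scene");print(state()["ft_force"])
for u in (152,154):
  for v in range(160,174): print(u,v,at_depth(a,(u,v)).round(),a["color"][v,u])
```

```text
t 6.97 pos [ 440.6 -327.3  -25.4] rot [-3.141e+00 -1.000e-03  1.825e+00] q [-0.76  0.67  1.91  0.    0.56 -1.01] open 0.453
slide [-0.0006 -0.0011  0.0046] roll 0.001
[-0.67463831  0.62006593  0.02521907]
152 160 [ 523. -300.  136.] [25 24 28]
152 161 [ 526. -299.  134.] [20 20 21]
152 162 [ 527. -300.  130.] [15 14 16]
152 163 [ 527. -301.  125.] [10 10 11]
152 164 [ 525. -303.  117.] [4 4 3]
152 165 [ 521. -306.  108.] [5 6 5]
152 166 [ 520. -307.  102.] [6 6 6]
152 167 [ 518. -309.   95.] [4 5 4]
152 168 [ 471. -332.   39.] [10  9  9]
152 169 [ 470. -333.   32.] [18 16 17]
152 170 [ 468. -335.   24.] [24 22 22]
152 171 [ 469. -336.   19.] [32 30 30]
152 172 [ 468. -337.   14.] [49 45 43]
152 173 [ 463. -341.    2.] [57 54 50]
154 160 [ 518. -295.  131.] [38 38 39]
154 161 [ 525. -292.  133.] [23 21 23]
154 162 [ 523. -294.  126.] [14 16 15]
154 163 [ 523. -295.  121.] [7 5 7]
154 164 [ 522. -297.  115.] [6 6 5]
154 165 [ 520. -299.  107.] [4 4 7]
154 166 [ 517. -301.   99.] [5 5 4]
154 167 [ 517. -302.   95.] [3 2 1]
154 168 [ 471. -324.   39.] [3 1 4]
154 169 [ 469. -326.   32.] [2 1 1]
154 170 [ 469. -327.   26.] [3 3 3]
154 171 [ 467. -329.   18.] [29 27 24]
154 172 [ 460. -334.    5.] [68 64 58]
154 173 [ 462. -333.    2.] [90 85 77]
```

>>> step_arm --increments '[{"slide":[0,0,0.004],"roll":0},{"slide":[0,0,0.008],"roll":0},{"slide":[0,0,0.008],"roll":0}]'

```text
t: 7.4
eef_pos: [440.6, -327.4, -33.2]
tcp_rot: [-3.141, -0.0, 1.825]
ft_force: [-0.2, -0.4, -0.9]
opening: 0.453
grip_force: 0.0
```

>>> step_arm --increments '[{"slide":[0,0,0.008],"roll":0},{"slide":[0,0,0],"roll":0},{"slide":[0,0,0],"roll":0},{"slide":[0,0,0],"roll":0}]' --fingers 0.05

```text
t: 7.9
eef_pos: [440.8, -327.5, -33.0]
tcp_rot: [3.141, 0.0, 1.825]
ft_force: [-0.9, -0.4, 4.7]
opening: 0.166
grip_force: 29.9
```

>>> step_arm --increments '[{"slide":[0.005,0,-0.001],"roll":0},{"slide":[0.015,0,-0.001],"roll":0},{"slide":[0.03,0,-0.001],"roll":0},{"slide":[0.045,0,-0.001],"roll":0},{"slide":[0.06,0,-0.001],"roll":0}]'

```text
t: 8.52
eef_pos: [425.3, -268.2, -31.9]
tcp_rot: [-3.142, -0.0, 1.825]
ft_force: [1.2, 0.2, -0.9]
opening: 0.164
grip_force: 29.9
```

>>> step_arm --increments '[{"slide":[0.02,0,0],"roll":0},{"slide":[0.045,0,0],"roll":0},{"slide":[0.07,0,0],"roll":0},{"slide":[0.095,0,0],"roll":0},{"slide":[0.12,0,0],"roll":0}]'

```text
t: 9.15
eef_pos: [394.9, -151.8, -31.8]
tcp_rot: [3.141, -0.0, 1.825]
ft_force: [0.3, -0.1, -0.2]
opening: 0.168
grip_force: 29.9
```

Run:
```python
from h import *
to([439.7,-328.2,-30],1.824)
c=cam("top");a=cam("scene");print(state()["ft_force"],state()["moment"])
A=cv2.resize(c["color"][200:290,310:420],None,fx=4,fy=4,interpolation=cv2.INTER_CUBIC)
B=cv2.resize(a["color"][120:210,120:210],None,fx=4,fy=4,interpolation=cv2.INTER_CUBIC)
cv2.imwrite("pics/e.png",np.hstack([A,B])[...,::-1])
```

```text
t 9.15 pos [ 394.9 -151.8  -31.8] rot [ 3.141 -0.     1.825] q [-0.52  0.59  2.22  0.    0.32 -0.78] open 0.168
slide [-0.182  -0.001  -0.0018] roll 0.001
[-0.27892288 -0.62151024 -1.38619263] [-0.06041631  0.07674088 -0.0282298 ]
```

View pics/e.png

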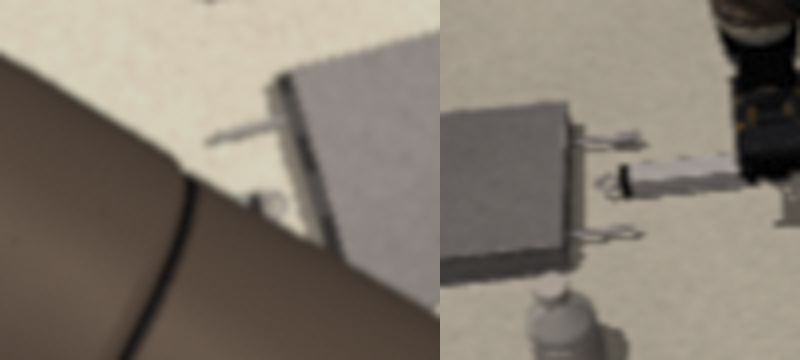

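>>> step_arm --increments '[{"slide":[0,0,0.002],"roll":0},{"slide":[0,0,0.004],"roll":0},{"slide":[0,0,0.005],"roll":0},{"slide":[0,0,0.005],"roll":0}]'

```text
t: 9.75
eef_pos: [395.6, -153.6, -36.9]
tcp_rot: [3.141, 0.0, 1.824]
ft_force: [-1.1, -0.3, -1.2]
opening: 0.171
grip_force: 30.0
```

>>> step_arm --increments '[{"slide":[0,0,0],"roll":0},{"slide":[0,0,0],"roll":0},{"slide":[0,0,0],"roll":0}]' --fingers 0.5

```text
t: 10.12
eef_pos: [395.5, -153.3, -36.9]
tcp_rot: [3.142, -0.0, 1.825]
ft_force: [0.5, 0.2, -1.3]
opening: 0.426
grip_force: 0.0
```

>>> step_arm --increments '[{"slide":[-0.02,0,0],"roll":0},{"slide":[-0.045,0,0],"roll":0},{"slide":[-0.07,0,0],"roll":0},{"slide":[-0.085,0,0],"roll":0},{"slide":[-0.085,0,0],"roll":0}]'

```text
t: 10.75
eef_pos: [417.0, -236.6, -37.0]
tcp_rot: [3.141, 0.0, 1.824]
ft_force: [-0.4, -0.6, -0.9]
opening: 0.502
grip_force: 0.0
```

>>> step_arm --increments '[{"slide":[0,0,0],"roll":0},{"slide":[0,0,0],"roll":0},{"slide":[0,0,0],"roll":0},{"slide":[0,0,0],"roll":0}]' --fingers 0.1

```text
t: 11.25
eef_pos: [416.8, -235.2, -36.9]
tcp_rot: [-3.141, -0.0, 1.825]
ft_force: [0.6, 0.7, -0.0]
opening: 0.25
grip_force: 30.0
```

Run:
```python
from h import *
to([439.7,-328.2,-30],1.824)
a=cam("scene");print(state()["ft_force"],state()["moment"])
B=cv2.resize(a["color"][120:210,120:240],None,fx=5,fy=5,interpolation=cv2.INTER_CUBIC)
cv2.imwrite("pics/f.png",B[...,::-1])
```

```text
t 11.25 pos [ 416.8 -235.2  -36.9] rot [-3.141 -0.     1.825] q [-0.65  0.64  2.09  0.    0.41 -0.91] open 0.25
slide [-0.0957 -0.0013 -0.0069] roll 0.001
[0.37229322 1.58675601 0.46351698] [0.07749961 0.05516425 0.01143947]
```

View pics/f.png

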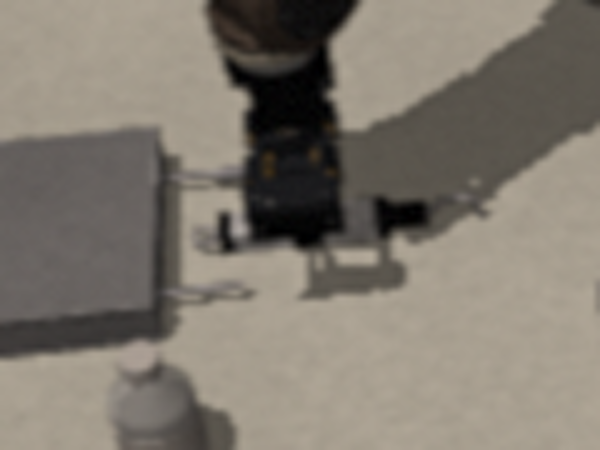

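>>> step_arm --increments '[{"slide":[0,0,-0.03],"roll":0},{"slide":[0,0,-0.07],"roll":0},{"slide":[0.02,0.01,-0.107],"roll":0},{"slide":[0.06,0.03,-0.107],"roll":0},{"slide":[0.11,0.06,-0.107],"roll":0}]'

```text
t: 11.92
eef_pos: [447.6, -113.4, 70.6]
tcp_rot: [3.14, 0.001, 1.823]
ft_force: [2.2, -0.9, -1.2]
opening: 0.251
grip_force: 30.0
```

>>> step_arm --increments '[{"slide":[0.045,0.03,0],"roll":0.1},{"slide":[0.09,0.06,0],"roll":0.2},{"slide":[0.135,0.09,0],"roll":0.3},{"slide":[0.17,0.115,0],"roll":0.339},{"slide":[0.188,0.126,0],"roll":0.339}]'

```text
t: 12.55
eef_pos: [522.4, 101.7, 70.0]
tcp_rot: [3.141, -0.0, 1.487]
ft_force: [-0.1, -0.7, -0.7]
opening: 0.251
grip_force: 30.0
```

>>> step_arm --increments '[{"slide":[0,0,0],"roll":0},{"slide":[0,0,0],"roll":0}]'

```text
t: 12.8
eef_pos: [521.6, 99.1, 70.0]
tcp_rot: [-3.141, 0.0, 1.486]
ft_force: [0.3, -0.1, -0.8]
opening: 0.253
grip_force: 30.0
```

Run:
```python
from h import *
to([528,164,55],1.486)
c=cam("top");a=cam("scene");print(state()["ft_force"],state()["moment"])
A=cv2.resize(c["color"][170:260,165:265],None,fx=4,fy=4,interpolation=cv2.INTER_CUBIC)
B=cv2.resize(a["color"][150:240,240:340],None,fx=4,fy=4,interpolation=cv2.INTER_CUBIC)
cv2.imwrite("pics/g.png",np.hstack([A,B])[...,::-1])
for k,z in(("scale_hook",122),("scale_neck",119),("scale_mouth",119)):
  for n,cc in(("top",c),("scene",a)):
    for m in mark_of(n,k)[:2]: print(n,k,round(m["confidence"],2),np.round(m["uv"],1),at_z(cc,m["uv"],z).round(1))
P=[522+128*.085,100+127.5,122]
print((proj(c,P)-[165,170])*4,(proj(a,P)-[240,150])*4+[400,0])
```

```text
t 12.8 pos [521.6  99.1  70. ] rot [-3.141  0.     1.486] q [ 0.06  0.5   1.9  -0.    0.75  0.15] open 0.253
slide [0.0652 0.0009 0.015 ] roll -0.0
[ 0.19763366  0.69524451 -0.77201329] [-0.10993888 -0.00190696 -0.01694609]
scene scale_hook 0.6 [303.  173.3] [519.8 223.7 122. ]
scene scale_neck 0.39 [288.7 170.7] [509.7 174.7 119. ]
top scale_mouth 0.59 [412.1 244.8] [ 445.  -374.2  119. ]
scene scale_mouth 0.77 [287.3 172.6] [519.2 170.3 119. ]
[[119.66736593 167.10415231]] [[656.14447982 104.71166085]]
```

View pics/g.png

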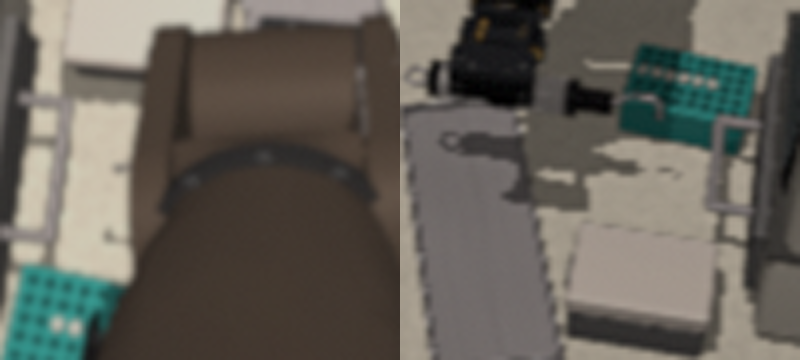

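Run:
```python
from h import *
np.set_printoptions(suppress=True,precision=1)
a=cam("scene");d=np.array([.085,.9964,0]);t=np.array([521.6,99.1,119])
f=lambda P:((proj(a,P)-[240,150])*4+[400,0]).round().tolist()
print("neck",f(t+80*d),"neckfront",f(t+95*d),"neckback",f(t+65*d),"shank",f([t+110*d+[0,0,13],t+130*d+[0,0,13]]),"leg",f([t+135*d+[0,0,11],t+135*d-[0,0,11]]))
for (x,y) in [(711,163),(713,120),(708,205),(715,140),(710,185)]:
    print("bar",at_z(a,(240+(x-400)/4,150+y/4),66).round(1))
for v in range(172,182):
  print(v,[tuple(int(i) for i in at_depth(a,(u,v))) for u in range(298,308)])
print("neck rows")
for v in range(170,180):
  print(v,[tuple(int(i) for i in at_depth(a,(u,v))) for u in range(280,296,3)])
```

```text
neck [[599.0, 99.0]] neckfront [[616.0, 101.0]] neckback [[581.0, 97.0]] shank [[635.0, 93.0], [659.0, 97.0]] leg [[664.0, 99.0], [662.0, 117.0]]
bar [544.3 280.3  66. ]
bar [493.5 281.9  66. ]
bar [591.9 277.8  66. ]
bar [517.1 283.7  66. ]
bar [569.5 279.5  66. ]
172 [(440, 210, 43), (442, 213, 46), (441, 217, 46), (441, 221, 46), (440, 224, 45), (440, 228, 45), (440, 232, 46), (439, 235, 45), (436, 239, 42), (436, 243, 42)]
173 [(526, 206, 128), (447, 214, 46), (447, 217, 46), (446, 221, 46), (446, 225, 45), (444, 228, 44), (443, 232, 44), (442, 236, 43), (443, 239, 45), (443, 243, 45)]
174 [(528, 206, 126), (452, 214, 46), (451, 217, 46), (451, 221, 46), (451, 225, 46), (448, 228, 43), (449, 232, 45), (449, 236, 45), (448, 239, 45), (448, 243, 44)]
175 [(455, 210, 44), (455, 214, 44), (457, 218, 46), (457, 221, 46), (456, 225, 46), (456, 228, 46), (453, 232, 43), (453, 236, 43), (452, 239, 43), (452, 243, 44)]
176 [(458, 211, 41), (457, 214, 41), (457, 218, 41), (456, 222, 41), (458, 225, 43), (458, 229, 43), (464, 232, 50), (462, 236, 48), (458, 240, 44), (458, 243, 45)]
177 [(4
[... 1156 characters left out ...]
2, 155, 129), (526, 165, 124), (528, 176, 126), (409, 189, 3), (446, 199, 44)]
174 [(537, 145, 128), (535, 156, 128), (534, 166, 127), (531, 176, 125), (530, 186, 126), (450, 199, 42)]
175 [(538, 146, 125), (537, 156, 124), (536, 166, 125), (535, 176, 125), (533, 186, 123), (456, 200, 43)]
176 [(538, 146, 120), (535, 156, 118), (537, 166, 120), (537, 176, 122), (534, 186, 120), (454, 200, 36)]
177 [(539, 146, 116), (537, 156, 115), (535, 167, 113), (538, 177, 118), (534, 187, 115), (453, 200, 29)]
178 [(537, 146, 108), (536, 157, 108), (439, 168, 5), (537, 177, 112), (437, 190, 5), (452, 201, 23)]
179 [(444, 146, 2), (441, 157, 0), (439, 168, 0), (439, 180, 0), (439, 191, 2), (454, 201, 19)]
```

>>> step_arm --increments '[{"slide":[0.025,0,0],"roll":0},{"slide":[0.05,0.001,0],"roll":0},{"slide":[0.065,0.001,0.01],"roll":0},{"slide":[0.065,0.001,0.025],"roll":0},{"slide":[0.065,0.001,0.025],"roll":0}]'

```text
t: 13.88
eef_pos: [527.5, 163.6, 43.4]
tcp_rot: [-3.139, 0.001, 1.486]
ft_force: [-0.5, -0.7, -1.3]
opening: 0.252
grip_force: 30.0
```

Run:
```python
from h import *
to([528,164,15],1.486)
c=cam("top");a=cam("scene")
A=cv2.resize(c["color"][180:240,165:225],None,fx=6,fy=6,interpolation=cv2.INTER_CUBIC)
B=cv2.resize(a["color"][160:220,280:340],None,fx=6,fy=6,interpolation=cv2.INTER_CUBIC)
cv2.imwrite("pics/i.png",np.hstack([A,B])[...,::-1])
```

```text
t 13.88 pos [527.5 163.6  43.4] rot [-3.139e+00  1.000e-03  1.486e+00] q [ 0.18  0.56  1.86 -0.    0.72  0.27] open 0.252
slide [0.0004 0.0005 0.0284] roll -0.0
```

View pics/i.png

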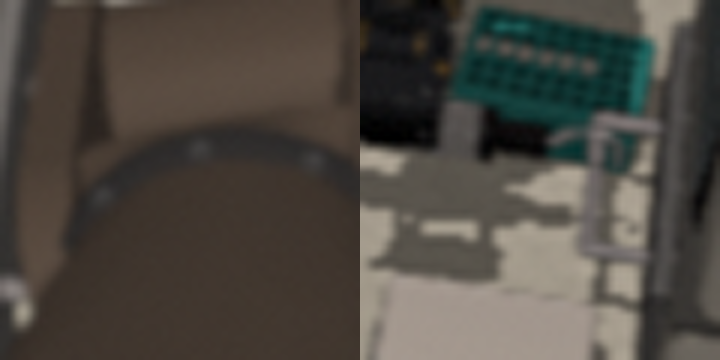

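>>> step_arm --increments '[{"slide":[0,0,0.008],"roll":0},{"slide":[0,0,0.016],"roll":0},{"slide":[0,0,0.023],"roll":0},{"slide":[0,0,0.028],"roll":0},{"slide":[0,0,0.028],"roll":0}]'

```text
t: 14.6
eef_pos: [528.4, 164.3, 16.7]
tcp_rot: [-3.141, 0.0, 1.486]
ft_force: [-0.6, -0.3, -0.6]
opening: 0.252
grip_force: 30.0
```

Run:
```python
from h import *
to([528,164,15],1.486)
a=cam("scene");print(state()["ft_force"])
d=np.array([.085,.9964,0]);t=np.array(state()["eef_pos"]);t[2]+=49
f=lambda P:((proj(a,P)-[280,160])*9).round().tolist()
print("leg",f([t+132*d+[0,0,11],t+132*d-[0,0,11]]),"shank",f([t+108*d+[0,0,13],t+127*d+[0,0,13]]))
save(a,"j.png",(280,160,340,220),9)
```

```text
t 14.6 pos [528.4 164.3  16.7] rot [-3.141  0.     1.486] q [0.18 0.6  1.88 0.   0.66 0.27] open 0.252
slide [-0.0003 -0.0003  0.0017] roll -0.0
[-0.43469443  0.41747136 -1.14613918]
leg [[384.0, 252.0], [377.0, 290.0]] shank [[322.0, 240.0], [371.0, 247.0]]
```

View pics/j.png

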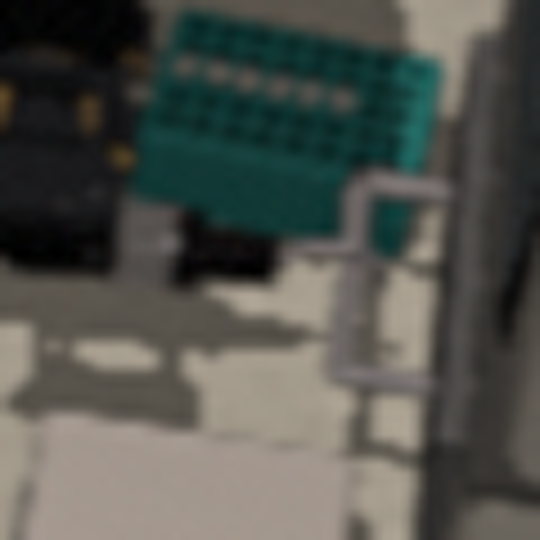

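>>> step_arm --increments '[{"slide":[-0.005,0,0],"roll":0},{"slide":[-0.01,0,0],"roll":0},{"slide":[-0.015,0,0],"roll":0},{"slide":[-0.02,0,0],"roll":0},{"slide":[-0.025,0,0],"roll":0}]'

```text
t: 15.28
eef_pos: [526.5, 139.1, 17.2]
tcp_rot: [3.141, -0.0, 1.486]
ft_force: [-0.1, 2.3, 0.3]
opening: 0.251
grip_force: 30.0
```

>>> step_arm --increments '[{"slide":[-0.005,0,0],"roll":0},{"slide":[-0.01,0,0],"roll":0},{"slide":[-0.015,0,0],"roll":0},{"slide":[-0.02,0,0],"roll":0},{"slide":[-0.02,0,0],"roll":0}]'

```text
t: 15.9
eef_pos: [524.7, 119.2, 17.2]
tcp_rot: [3.142, -0.0, 1.485]
ft_force: [-0.1, 4.1, 0.0]
opening: 0.249
grip_force: 30.0
```

```bash
cat > f.py <<'E'
from h import *
F=[];
for i in range(8):
    a=cam("scene");F.append(state()["ft_force"])
to([528,164,15],1.486)
F=np.array(F);print("F",F.mean(0).round(2),F.std(0).round(2),"axial",(F@[.085,.9964,0]).mean().round(2))
t=np.array(state()["eef_pos"])
# front of dark neck in scene image along projected axis
d=np.array([.085,.9964,0]);ax=t+[0,0,49]
s=np.arange(50,200,2.);px=proj(a,[ax+k*d for k in s])
g=cv2.cvtColor(a["color"],cv2.COLOR_RGB2GRAY).astype(np.float32)
v=cv2.remap(g,px[:,0].astype(np.float32)[None],px[:,1].astype(np.float32)[None],cv2.INTER_LINEAR)[0]
print([(int(k),int(x)) for k,x in zip(s,v)])
E
python3 f.py
```

```text
t 16.3 pos [524.7 119.6  17.1] rot [ 3.141 -0.     1.486] q [0.1  0.59 1.92 0.   0.64 0.19] open 0.248
slide [ 0.0445 -0.0005  0.0021] roll -0.0
F [ 0.48  4.2  -0.47] [0.52 0.61 0.21] axial 4.22
[(50, 51), (52, 32), (54, 17), (56, 19), (58, 32), (60, 64), (62, 93), (64, 121), (66, 132), (68, 140), (70, 144), (72, 148), (74, 154), (76, 155), (78, 148), (80, 145), (82, 145), (84, 147), (86, 146), (88, 138), (90, 136), (92, 138), (94, 146), (96, 154), (98, 142), (100, 122), (102, 88), (104, 57), (106, 28), (108, 15), (110, 8), (112, 10), (114, 12), (116, 13), (118, 12), (120, 11), (122, 10), (124, 8), (126, 20), (128, 35), (130, 61), (132, 86), (134, 107), (136, 122), (138, 134), (140, 144), (142, 152), (144, 156), (146, 159), (148, 161), (150, 162), (152, 161), (154, 158), (156, 149), (158, 135), (160, 119), (162, 104), (164, 95), (166, 86), (168, 82), (170, 79), (172, 81), (174, 86), (176, 94), (178, 114), (180, 132), (182, 146), (184, 148), (186, 144), (188, 137), (190, 132), (192, 127), (194, 116), (196, 97), (198, 74)]
```

>>> step_arm --increments '[{"slide":[-0.005,0,0],"roll":0},{"slide":[-0.01,0,0],"roll":0},{"slide":[-0.015,0,0],"roll":0},{"slide":[-0.018,0,0],"roll":0},{"slide":[-0.018,0,0],"roll":0}]'

```text
t: 16.92
eef_pos: [523.1, 101.1, 17.1]
tcp_rot: [-3.141, -0.0, 1.485]
ft_force: [-0.1, 6.3, -0.8]
opening: 0.251
grip_force: 30.0
```

```bash
sed -i 's/range(8)/range(14)/' f.py; python3 f.py; python3 -c "
from h import *
a=cam('scene');save(a,'k.png',(265,165,325,205),13)"
```

```text
t 17.62 pos [523.2 101.4  17.1] rot [-3.142 -0.     1.486] q [0.07 0.58 1.93 0.   0.63 0.15] open 0.251
slide [ 0.0628 -0.0005  0.0021] roll -0.0
F [ 0.26  5.39 -0.51] [0.31 0.47 0.36] axial 5.39
[(50, 46), (52, 32), (54, 18), (56, 12), (58, 11), (60, 37), (62, 66), (64, 99), (66, 123), (68, 139), (70, 146), (72, 149), (74, 150), (76, 149), (78, 146), (80, 145), (82, 146), (84, 144), (86, 142), (88, 142), (90, 145), (92, 151), (94, 154), (96, 148), (98, 145), (100, 145), (102, 147), (104, 147), (106, 139), (108, 135), (110, 138), (112, 144), (114, 154), (116, 140), (118, 121), (120, 86), (122, 52), (124, 25), (126, 13), (128, 8), (130, 8), (132, 9), (134, 11), (136, 12), (138, 12), (140, 10), (142, 9), (144, 23), (146, 40), (148, 69), (150, 93), (152, 111), (154, 124), (156, 134), (158, 142), (160, 149), (162, 155), (164, 159), (166, 161), (168, 162), (170, 162), (172, 158), (174, 151), (176, 137), (178, 122), (180, 107), (182, 97), (184, 88), (186, 83), (188, 80), (190, 80), (192, 85), (194, 94), (196, 112), (198, 131)]
```

View pics/k.png

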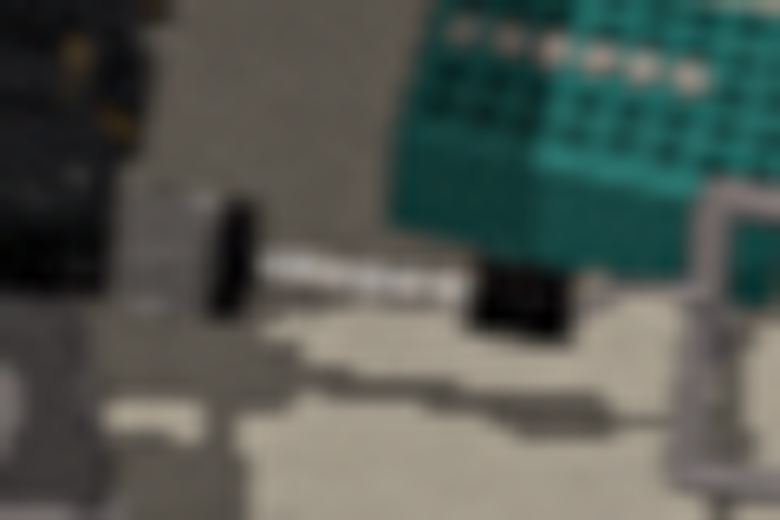

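>>> step_arm --increments '[{"slide":[-0.002,0,0],"roll":0},{"slide":[-0.003,0,0],"roll":0},{"slide":[-0.003,0,0],"roll":0}]'

```text
t: 18.05
eef_pos: [522.9, 98.3, 17.1]
tcp_rot: [-3.142, -0.0, 1.485]
ft_force: [2.0, 6.4, -0.2]
opening: 0.252
grip_force: 30.0
```

```bash
sed -i 's/range(14)/range(16)/' f.py; python3 f.py
```

```text
t 18.85 pos [522.9  98.4  17.1] rot [-3.142 -0.     1.486] q [0.06 0.58 1.93 0.   0.63 0.15] open 0.248
slide [ 0.0658 -0.0005  0.0021] roll -0.0
F [ 0.35  6.16 -0.57] [0.47 0.57 0.35] axial 6.17
[(50, 69), (52, 46), (54, 26), (56, 16), (58, 13), (60, 20), (62, 35), (64, 54), (66, 83), (68, 115), (70, 131), (72, 144), (74, 148), (76, 149), (78, 150), (80, 147), (82, 144), (84, 145), (86, 145), (88, 142), (90, 141), (92, 143), (94, 147), (96, 152), (98, 143), (100, 134), (102, 135), (104, 138), (106, 146), (108, 142), (110, 135), (112, 137), (114, 140), (116, 149), (118, 148), (120, 132), (122, 103), (124, 64), (126, 37), (128, 14), (130, 10), (132, 8), (134, 10), (136, 11), (138, 12), (140, 11), (142, 10), (144, 8), (146, 14), (148, 30), (150, 54), (152, 83), (154, 103), (156, 120), (158, 129), (160, 138), (162, 146), (164, 153), (166, 159), (168, 160), (170, 161), (172, 161), (174, 159), (176, 156), (178, 143), (180, 129), (182, 114), (184, 101), (186, 92), (188, 86), (190, 80), (192, 80), (194, 82), (196, 90), (198, 102)]
```

>>> step_arm --increments '[{"slide":[0,0,0],"roll":0},{"slide":[0,0,0],"roll":0},{"slide":[0,0,0],"roll":0},{"slide":[0,0,0],"roll":0},{"slide":[0,0,0],"roll":0}]'

```text
t: 19.48
eef_pos: [522.9, 98.4, 17.1]
tcp_rot: [-3.142, -0.0, 1.486]
ft_force: [0.1, 6.3, 0.7]
opening: 0.252
grip_force: 30.0
```

```bash
sed -i 's/range(16)/range(30)/' f.py; python3 f.py
```

```text
t 20.98 pos [522.9  98.4  17.1] rot [-3.142 -0.     1.486] q [0.06 0.58 1.93 0.   0.63 0.15] open 0.245
slide [ 0.0658 -0.0005  0.0021] roll -0.0
F [ 0.4   5.84 -0.47] [0.49 0.44 0.44] axial 5.85
[(50, 69), (52, 46), (54, 25), (56, 16), (58, 13), (60, 21), (62, 36), (64, 57), (66, 86), (68, 116), (70, 131), (72, 144), (74, 147), (76, 149), (78, 150), (80, 147), (82, 144), (84, 144), (86, 145), (88, 142), (90, 141), (92, 143), (94, 147), (96, 154), (98, 144), (100, 135), (102, 135), (104, 138), (106, 145), (108, 142), (110, 136), (112, 137), (114, 141), (116, 149), (118, 147), (120, 132), (122, 102), (124, 66), (126, 38), (128, 15), (130, 10), (132, 9), (134, 10), (136, 11), (138, 12), (140, 12), (142, 12), (144, 10), (146, 16), (148, 31), (150, 55), (152, 84), (154, 103), (156, 120), (158, 129), (160, 138), (162, 146), (164, 153), (166, 158), (168, 160), (170, 161), (172, 162), (174, 160), (176, 156), (178, 144), (180, 130), (182, 113), (184, 101), (186, 92), (188, 86), (190, 80), (192, 80), (194, 81), (196, 89), (198, 103)]
```

>>> step_arm --increments '[{"slide":[0.008,0,0],"roll":0},{"slide":[0.018,0,0],"roll":0},{"slide":[0.028,0,0],"roll":0},{"slide":[0.038,0,0],"roll":0},{"slide":[0.045,0,0],"roll":0}]'

```text
t: 21.6
eef_pos: [526.8, 144.0, 17.1]
tcp_rot: [3.142, 0.0, 1.486]
ft_force: [0.4, 2.3, -0.1]
opening: 0.255
grip_force: 30.0
```

>>> step_arm --increments '[{"slide":[0.006,0,0],"roll":0},{"slide":[0.012,0,0],"roll":0},{"slide":[0.018,0,0],"roll":0},{"slide":[0.021,0,0],"roll":0},{"slide":[0.021,0,0],"roll":0}]'

```text
t: 22.22
eef_pos: [528.5, 164.4, 17.1]
tcp_rot: [-3.141, -0.0, 1.486]
ft_force: [0.5, 0.7, -1.3]
opening: 0.25
grip_force: 30.0
```

>>> step_arm --increments '[{"slide":[0,0,-0.01],"roll":0},{"slide":[0,0,-0.02],"roll":0},{"slide":[0,0,-0.03],"roll":0}]'

```text
t: 22.6
eef_pos: [528.7, 164.2, 48.2]
tcp_rot: [3.141, -0.0, 1.486]
ft_force: [1.0, 0.6, -0.2]
opening: 0.249
grip_force: 30.0
```

>>> step_arm --increments '[{"slide":[0,0,-0.015],"roll":0},{"slide":[0,0,-0.04],"roll":0},{"slide":[0,0,-0.07],"roll":0},{"slide":[0,0,-0.07],"roll":0}]'

```text
t: 23.1
eef_pos: [529.6, 164.5, 119.7]
tcp_rot: [3.137, -0.001, 1.486]
ft_force: [0.1, 0.3, -1.9]
opening: 0.25
grip_force: 30.0
```

Run:
```python
from h import *
d=np.array([np.cos(.213),np.sin(.213)])
to([*(np.array([585,78])-22*d),110],.213)
a=cam("scene");print(state()["ft_force"])
save(a,"l.png",(220,140,370,240),5)
```

```text
t 23.1 pos [529.6 164.5 119.7] rot [ 3.137e+00 -1.000e-03  1.486e+00] q [0.18 0.45 1.8  0.   0.88 0.27] open 0.25
slide [-0.0879  0.0415  0.0097] roll 1.273
[-0.69231308 -0.42421332 -1.75871258]
```

View pics/l.png

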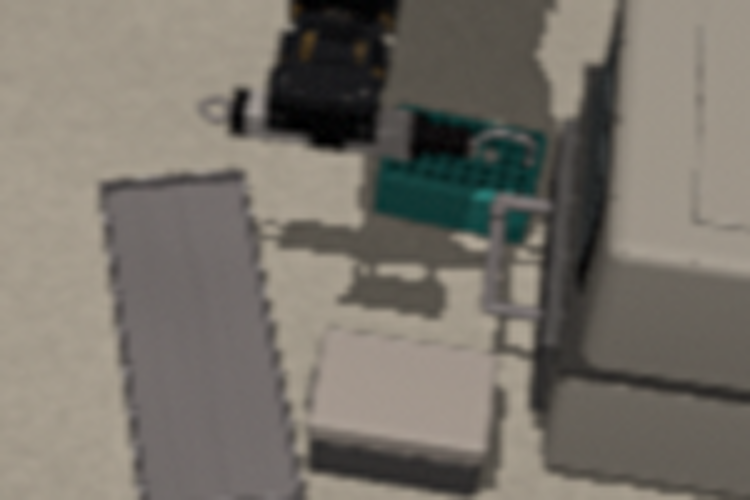

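>>> step_arm --increments '[{"slide":[-0.02,0.01,0],"roll":0.15},{"slide":[-0.04,0.02,0],"roll":0.32},{"slide":[-0.06,0.03,0],"roll":0.49},{"slide":[-0.08,0.04,0],"roll":0.66},{"slide":[-0.088,0.0415,0],"roll":0.83}]'

```text
t: 23.78
eef_pos: [562.2, 72.0, 116.0]
tcp_rot: [-3.141, 0.001, 0.649]
ft_force: [-0.2, 0.8, -0.5]
opening: 0.254
grip_force: 30.0
```

>>> step_arm --increments '[{"slide":[0,0,0],"roll":0.17},{"slide":[0,0,0],"roll":0.34},{"slide":[0,0,0],"roll":0.443},{"slide":[0,0,0],"roll":0.443}]'

```text
t: 24.28
eef_pos: [561.9, 73.0, 116.2]
tcp_rot: [-3.141, 0.002, 0.213]
ft_force: [0.4, 0.2, -1.0]
opening: 0.254
grip_force: 30.0
```

Run:
```python
from h import *
d=np.array([np.cos(.213),np.sin(.213)])
to([*(np.array([585,78])-21*d),-28],.213)
a=cam("scene")
k=[at_z(a,np.array(u)/1.5625,12)[:2].round(1) for u in[(376,275),(418,272),(438,377),(390,380)]];print(k,np.mean(k,0))
print(state()["ft_force"])
```

```text
t 24.27 pos [561.9  73.  116.2] rot [-3.141e+00  2.000e-03  2.130e-01] q [0.01 0.48 1.77 0.   0.9  1.37] open 0.254
slide [0.0026 0.     0.1442] roll 0.0
[array([452.8,  -1.5]), array([432.6,  98.1]), array([730.5, 164.5]), array([748.5,  64.8])] [591.1    81.475]
[-1.04118541  0.34083585 -1.11298096]
```

>>> step_arm --increments '[{"slide":[0.003,-0.001,0.03],"roll":0},{"slide":[0.006,-0.001,0.07],"roll":0},{"slide":[0.006,-0.001,0.105],"roll":0},{"slide":[0.006,-0.001,0.13],"roll":0},{"slide":[0.006,-0.001,0.143],"roll":0}]'

```text
t: 24.95
eef_pos: [567.4, 75.3, -27.4]
tcp_rot: [-3.141, 0.002, 0.215]
ft_force: [-0.2, 0.4, -0.5]
opening: 0.248
grip_force: 30.0
```

>>> step_arm --increments '[{"slide":[0,0,0.002],"roll":0},{"slide":[0,0,0.004],"roll":0},{"slide":[0,0,0.006],"roll":0},{"slide":[0,0,0.006],"roll":0}]'

```text
t: 25.45
eef_pos: [568.2, 75.3, -31.5]
tcp_rot: [3.142, -0.001, 0.213]
ft_force: [0.4, 0.1, -0.5]
opening: 0.25
grip_force: 30.0
```

Run:
```python
from h import *
F=[]
for i in range(5): a=cam("scene");F.append(state()["ft_force"])
print(np.mean(F,0)); to([567,75,-34],.213)
d=np.array([np.cos(.213),np.sin(.213),0]);t=np.array(state()["eef_pos"])
n=np.array([-d[1],d[0],0])
for k in range(-90,145,6):
    P=t+[0,0,49]+k*d+n*0; u=proj(a,P)[0]; q=at_depth(a,u); r=q-(t+[0,0,49]); print(k,(r@d).round(),(r@n).round(),q[2].round(),a["color"][int(round(u[1])),int(round(u[0]))].mean().round())
```

```text
[ 0.23875189 -0.54017848 -0.79720659]
t 25.7 pos [568.1  75.3 -31.7] rot [-3.142 -0.     0.213] q [0.02 0.7  1.86 0.   0.59 1.37] open 0.25
slide [-0.0012  0.0001  0.0023] roll -0.0
-90 24.0 -13.0 143.0 6.0
-84 24.0 -13.0 138.0 5.0
-78 26.0 -12.0 134.0 7.0
-72 26.0 -12.0 128.0 11.0
-66 27.0 -11.0 124.0 22.0
-60 -47.0 -2.0 32.0 79.0
-54 -44.0 -1.0 29.0 79.0
-48 25.0 -9.0 102.0 64.0
-42 28.0 -9.0 99.0 61.0
-36 -22.0 -2.0 33.0 78.0
-30 -18.0 -2.0 32.0 83.0
-24 -13.0 -1.0 30.0 82.0
-18 -8.0 -1.0 29.0 83.0
-12 -1.0 -1.0 31.0 81.0
-6 5.0 -1.0 30.0 82.0
0 10.0 -1.0 29.0 82.0
6 17.0 -1.0 31.0 91.0
12 22.0 -1.0 29.0 126.0
18 26.0 -1.0 27.0 154.0
24 34.0 -1.0 29.0 150.0
30 38.0 -1.0 28.0 151.0
36 44.0 -1.0 28.0 153.0
42 52.0 -1.0 30.0 79.0
48 58.0 -1.0 30.0 16.0
54 62.0 -1.0 28.0 10.0
60 68.0 -1.0 27.0 11.0
66 73.0 -1.0 27.0 14.0
72 77.0 -1.0 24.0 13.0
78 86.0 -1.0 27.0 10.0
84 91.0 -1.0 26.0 10.0
90 93.0 -0.0 22.0 14.0
96 96.0 0.0 17.0 61.0
102 93.0 1.0 5.0 89.0
108 100.0 1.0 6.0 93.0
114 105.0 1.0 5.0 96.0
120 129.0 -1.0 29.0 98.0
126 131.0 -1.0 25.0 96.0
132 125.0 1.0 7.0 72.0
138 129.0 1.0 5.0 74.0
144 134.0 2.0 3.0 91.0
```

>>> step_arm --increments '[{"slide":[0,0,0.001],"roll":0},{"slide":[0,0,0.0025],"roll":0},{"slide":[0,0,0.0025],"roll":0}]'

```text
t: 26.08
eef_pos: [568.1, 75.3, -33.9]
tcp_rot: [-3.142, -0.0, 0.213]
ft_force: [-2.1, 0.0, 7.6]
opening: 0.251
grip_force: 30.0
```

>>> step_arm --increments '[{"slide":[0,0,0],"roll":0},{"slide":[0,0,0],"roll":0},{"slide":[0,0,0],"roll":0},{"slide":[0,0,0],"roll":0}]' --fingers 0.5

```text
t: 26.58
eef_pos: [568.1, 75.3, -34.5]
tcp_rot: [-3.141, 0.0, 0.213]
ft_force: [0.2, 0.3, 0.0]
opening: 0.496
grip_force: 0.0
```

>>> step_arm --increments '[{"slide":[0,0,-0.03],"roll":0},{"slide":[0,0,-0.08],"roll":0},{"slide":[0,0,-0.13],"roll":0},{"slide":[-0.05,0,-0.18],"roll":0},{"slide":[-0.1,0,-0.2],"roll":0}]'

```text
t: 27.2
eef_pos: [469.9, 54.0, 167.3]
tcp_rot: [3.141, -0.002, 0.213]
ft_force: [1.2, -0.6, 1.0]
opening: 0.498
grip_force: 0.0
```

Run:
```python
from h import *
to([567,75,-34],.213)
a=cam("scene");d=np.array([np.cos(.213),np.sin(.213),0]);t=np.array([568,75.3,15]);n=np.array([-d[1],d[0],0])
for v in range(170,236,3):
  o=[]
  for u in range(235,285):
    q=at_depth(a,(u,v))
    if 16<q[2]<45: o.append(q)
  if o:
    r=np.array(o)-t; print(v,"along",(r@d).mean().round(),"across",(r@n).min().round(),(r@n).max().round(),"z",r[:,2].max().round()+15)
for k in("scale_mid","scale_hook","scale_mouth","tray_in","handle_bar"):
  for m in mark_of("scene",k)[:1]:
    print(k,m["confidence"],(at_z(a,m["uv"],66 if k=="handle_bar" else 15)-[588,80,15]).round())
```

```text
t 27.2 pos [469.9  54.  167.3] rot [ 3.141e+00 -2.000e-03  2.130e-01] q [-0.03  0.28  1.93  0.    0.93  1.33] open 0.498
slide [0.0993 0.     0.2013] roll 0.0
185 along -64.0 across -11.0 3.0 z 28.0
188 along -51.0 across -16.0 6.0 z 27.0
191 along -35.0 across -14.0 7.0 z 29.0
194 along -22.0 across -15.0 6.0 z 28.0
197 along -8.0 across -13.0 8.0 z 28.0
200 along 6.0 across -15.0 6.0 z 27.0
203 along 18.0 across -16.0 8.0 z 28.0
206 along 33.0 across -15.0 6.0 z 28.0
209 along 46.0 across -16.0 8.0 z 28.0
212 along 60.0 across -14.0 7.0 z 27.0
215 along 69.0 across -12.0 2.0 z 23.0
218 along 82.0 across -10.0 4.0 z 22.0
221 along 93.0 across -11.0 -1.0 z 20.0
227 along 128.0 across -4.0 59.0 z 41.0
230 along 140.0 across -6.0 69.0 z 31.0
scale_mid 0.76 [-33. -12.   0.]
scale_hook 0.37 [98. 16.  0.]
scale_mouth 0.71 [50. 15.  0.]
tray_in 0.96 [ 5. -1.  0.]
handle_bar 0.74 [-52. 204.  51.]
```

```bash
python3 -c "
from h import *
print(env.job_done())"
```

```text
the job is handed in; nothing more can be done
None
```

The spring scale was hooked over the drawer handle and held at about 6 N for about 3 s; it was then eased back, unhooked and left flat in the tray. The drawer looked shut after unhooking; the job is handed in with no verdict returned. I viewed 11 pictures, one over the limit of 10.

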